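# Snap the blade case shut with the bench-held pliers

## Robot

A 6-joint arm with a two-finger parallel gripper is mounted at the origin on the work surface; the furniture and walls round the work are solid. World frame = base frame: x ahead of the robot, y to its left, z up, the work surface at z = 0. Lengths are in mm, angles in rad, forces in N, time in s.
With the tool pointing down it reaches from about 300 to 775 mm from the base axis. Payload 14.6 kg.
Tool frame: the origin (TCP) lies midway between the tips of the shut fingers; the grasp point (between the pads) lies 19 mm behind it; x points along the fingers, z is the direction in which the jaws open and shut, and the axes are right-handed (so a half turn about x gives the same grasp; the last joint's range is limited). The gripper opens to 94 mm and grips with 3 to 60 N. Pads are 16 mm wide; open, the fingers measure 119 mm over their backs; the gripper's body (75 mm by 177 mm) begins 78 mm behind the grasp point.
Start: joints at [1.205, 0.3, 1.521, -0, 1.321, -0.067], TCP at [161.903, 525.62, 205.446] pointing down, gripper open.
Joint ranges: [-3.03, 3.03], [-0.79, 2.21], [0.23, 2.52], [-1.04, 4.18], [0, 3.07], [-2.55, 2.55]. Speed limits (rad/s): [2.22, 2.22, 2.57, 3.14, 3.14, 3.14].

## Interface

Orientations are given as [roll, pitch, yaw] about the fixed x, y, z axes, in that order (R = Rz(yaw) Ry(pitch) Rx(roll)).
In Python, from cell import * gives the robot as it stands.
- The arm moves only by the tool play_rows, never from a script. Its argument "motion" is one flat list of numbers, 7 for each row, row after row: the turn, a rotation vector about the tool's x, y, z in rad, then the shift along the tool's x, y, z in m, then the closure, from -1 (fully open) to 1 (shut), so that 0 is half open. In form: [rx, ry, rz, x, y, z, fingers, rx, ry, rz, x, y, z, fingers, ...]. A call has 1 to 20 rows; each row shifts and turns the pose as measured when the row begins, along the tool's axes as they then stand; what a row does not reach is not made up. A row lasts 1/10 s, in which the tool goes at most 50 mm and 8.59 degrees, less where a joint would pass 70% of its speed; a pose out of reach is approached as far as the arm can. A call with a gripper value outside its range is refused whole. The fingers move at their own pace and stop on an object; "newtons" is the grip in N (left out, the last holds). Time passes only in rows, so rows that do not move let the fingers close. It gives the time, the measured TCP pose, the force and the opening at its end, in the units of the state.
- read_state(): the state, without advancing time (a new reading comes with each control period).
- camera(name): name is "scene" or "top"; returns (picture, depth): 480x640x3 uint8, blue, green, red; 480x640 float32, mm along the optical axis (not along the pixel's ray), 0 where there is no reading.
- camera_params(name): a dict with "fx", "fy", "cx", "cy" (pixels), "T" (4x4, takes a point from camera to world coordinates). Camera axes: x right, y down, z forward; pixel columns grow to the right and rows downward; lengths in mm; the calibration is good to about 2 mm. A picture is of the moment at which its call begins. camera_params takes no time and is no camera call.
- sign_off(): hands the job in, once; it reports no verdict.
Trained networks look in the newest picture that a camera, given by its name, has taken for a name from the list of things; names that differ only in an ending like _2 or _b are one class to them, and where a whole thing is asked for, a point or a joint stands for the part that bears it (a point fixed in the world has none). Each returns a list of dicts, best first, with "conf" (0 to 1); they miss things now and then, are a little off and sometimes report something else, mostly with a low value. They report only what shows in the picture. A call takes as long as a camera call.
- masks_of(camera, name): "region" (480x640 bool, what is visible of it).
- place_of(camera, name): "at" ([x, y, z] in mm, in the coordinates of the camera as it stood for that picture, good to about 4 mm: a listed point, or the origin of a listed thing).
The state is a dict: "clock": time; "joints": joint angles; "qd": joint speeds; "effort": joint torques, N m; "eef_pos": TCP position; "eef_rot": TCP orientation; "wrist_force": force on the tool from outside, world axes, zero at the start; "moment": the same for the moment, N m; "finger_gap": finger opening in mm.
Only numpy, scipy, OpenCV 4.12 (cv2) and the standard library are available. Lean on these libraries where they do the work, as an engineer would, in place of code of your own. Each camera call takes 0.05 s, during which the arm holds its last target.

## Task

Two pairs of snap pliers are held in wooden bench stands. One has a flat wooden blade case in its jaws: press that pair's upper handle down until the press stud on the case clicks shut, then let the handle spring all the way back up. Close the stud with the pliers, not directly by hand, and do not work the empty pair.

Things in the scene. Friction and masses are not known exactly. Their poses are not given: they have to be found in the camera images.
- snap_grip (a point): Where to press: top of the upper handle (rubber grip 105 long, 24 wide, 35 mm from its free end) of the pliers with the case in their jaws, 157 mm above the table when open. x: along the handle to the hinge at its far end (level when open), y: left, z up. Pressed down, it moves 17 mm free (3 N), then meets the cap (7 N); the stud snaps over at about 28 mm, the end stop is at about 46 mm.
- snap_pliers (a joint): Hinge of the pliers that hold the case, rad: 0 = open (a spring returns it), 0.22 = closed, stop at 0.24. Level hinge axis at the far end, as on a nutcracker, 187 mm along x and 57 mm below snap_grip. Lower handle clamped in a fixed plywood stand, 270 x 145 mm.
- stud_tab (a joint): Hinge of the steel tab with the stud's brass cap (23 mm), under the upper jaw, on the flat wooden blade case (88 x 100 x 14 mm) that lies in the jaws, left of them (+y). Rad: 0 = open (cap 8 mm above the stud), 0.133 = snapped shut. It snaps over at about 0.07 and stays shut by itself.
- spare_pliers (a joint): Hinge of the other, identical pliers with empty jaws in an identical stand, rad: 0 = open, 0.22 = closed. Not to be worked. The stands may have changed places; they stand about 0.25 to 0.5 m apart.

How it is judged (in metres and radians):
On the way, in this order (a step that is already met when the one before it is completed fails the run):
1. the pliers holding the case are being pressed while the stud is still open (value of joint snap_pliers above 0.04 rad and value of joint stud_tab below 0.05 rad).
2. the stud has clicked shut while the pliers are pressed (value of joint snap_pliers above 0.12 rad and value of joint stud_tab above 0.11 rad), for 0.05 s.
At the end, for the whole second after the job is handed in: The press stud is snapped shut (tab beyond 0.11 rad), the pliers that hold the case have sprung back open (below 0.03 rad), and the empty pliers stand open (below 0.08 rad) (value of joint stud_tab above 0.11 rad and value of joint snap_pliers below 0.03 rad and value of joint spare_pliers below 0.08 rad); the robot touches nothing.
It fails at once if the empty pliers are pressed (beyond 0.08 rad) (value of joint spare_pliers above 0.08 rad).
It also fails if it takes over 29 s, if anything falls off the work surface, if the arm or the gripper's body presses on something with over 40 N, if the wrist force passes 120 N, or if a joint passes its speed limit or range.

## Working session

There is one attempt and no reset: what is moved stays moved. The work goes in short steps, Python scripts to look and compute and a tool call to move; the robot and the scene stay as the last step left them, time stands still between calls to the robot, and variables do not carry over. Pictures are saved under pics/ and viewed, and the job is handed in when it is done.

Besides the shell and the picture viewer there is one more tool, called after "Emit:" by a JSON object that holds its "method" and its "body", one argument or row to a line. play_rows: Moves the arm, as the interface text tells. Its arguments: {"type":"object","properties":{"motion":{"type":"array","items":{"type":"number"}},"newtons":{"type":"number"}},"required":["motion"]}

```bash
mkdir -p pics; cat > h.py <<'E'
from cell import *
import numpy as np, cv2
def w(cam,p):
    T=np.array(camera_params(cam)["T"]); return (T@np.r_[p,1])[:3]
E
python3 - <<'E'
from h import *
s=read_state(); print({k:np.round(v,3) for k,v in s.items()})
for c in ["scene","top"]:
    im,d=camera(c); cv2.imwrite(f"pics/{c}1.png",im)
    for n in ["snap_grip","snap_pliers","stud_tab","spare_pliers"]:
        for r in place_of(c,n): print(c,n,round(r["conf"],2),np.round(w(c,r["at"]),1))
E
```

```text
{'clock': np.float64(0.0), 'joints': array([ 1.205,  0.3  ,  1.522,  0.   ,  1.321, -0.067]), 'qd': array([ 0.001, -0.001, -0.   , -0.001, -0.   ,  0.   ]), 'effort': array([-2.0000e-03, -5.3180e+01, -3.5273e+01,  7.1000e-02,  2.4000e-02,
       -0.0000e+00]), 'eef_pos': array([161.812, 525.368, 204.864]), 'eef_rot': array([ 3.05 ,  1.57 , -1.961]), 'wrist_force': array([-0.   ,  0.104,  0.158]), 'moment': array([-0.039, -0.007,  0.026]), 'finger_gap': np.float64(93.855)}
scene snap_grip 0.86 [525.5  90.2 158.5]Traceback (most recent call last):
  File "<stdin>", line 6, in <module>
ValueError: it knows: snap_grip
```

```bash
python3 - <<'E'
from h import *
from scipy.spatial.transform import Rotation as R
for c in ["scene","top"]:
    im,d=camera(c); cv2.imwrite(f"pics/{c}1.png",im)
    p=camera_params(c);T=np.array(p["T"])
    print(c,T[:3,3].round())
    for r in place_of(c,"snap_grip"):
        q=r["at"]; print(c,round(r["conf"],2),np.round(w(c,q),1), p["fx"]*q[0]/q[2]+p["cx"],p["fy"]*q[1]/q[2]+p["cy"])
    for n in ["snap_pliers","stud_tab","spare_pliers"]:
      try:
        for r in masks_of(c,n):
            m=r["region"]; v,u=np.nonzero(m); print(c,n,round(r["conf"],2),m.sum(),u.min(),u.max(),v.min(),v.max(),u.mean(),v.mean())
      except Exception as e: print(n,e)
s=read_state(); print(s["clock"]); print(R.from_euler("xyz",s["eef_rot"]).as_matrix().round(3))
E
```

```text
scene [-169. -498.  675.]
scene 0.95 [525.5  89.6 156.5] 231.4958054698904 241.3731238529515
scene snap_pliers 0.92 743 219 267 214 258 241.61911170928667 238.16823687752355
scene stud_tab 0.61 106 224 261 233 241 244.11320754716982 236.43396226415095
scene spare_pliers 0.64 834 367 406 244 300 386.10791366906477 275.39208633093523
top [ 464.  -21. 1104.]
top 0.74 [522.3  90.5 154.4] 257.39880263396947 293.46266960639576
top snap_pliers 0.76 967 231 269 206 311 250.69493278179937 266.4239917269907
top stud_tab 0.7 183 215 238 237 251 226.7431693989071 243.55737704918033
top spare_pliers 0.83 1139 369 408 196 305 389.396839332748 257.52853380158035
0.6
[[-0.    -0.956  0.294]
 [-0.     0.294  0.956]
 [-1.     0.    -0.   ]]
```

View pics/scene1.png

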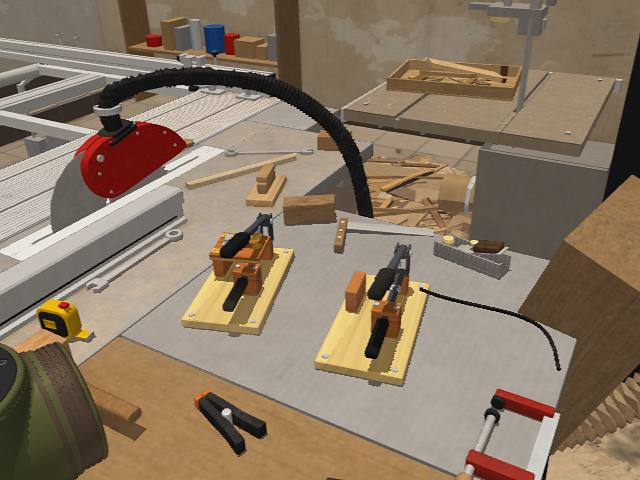

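View pics/top1.png

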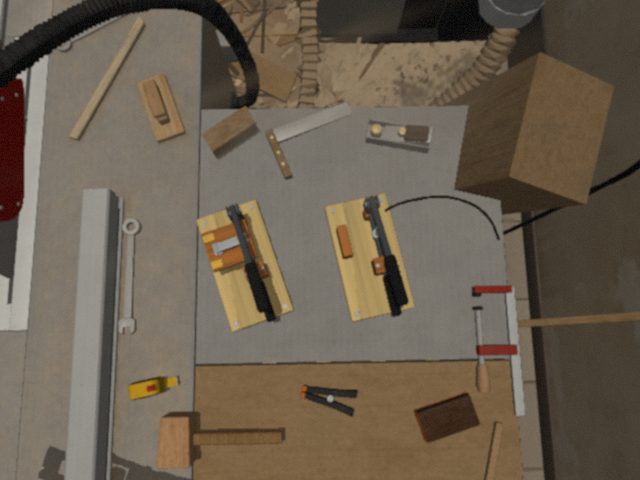

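The left stand (top picture, case at about (225, 245), grip at (257, 293)) holds the case, and the right one (390, 260) has empty jaws. Next I'll measure the handle direction and the heights along the path.

```bash
python3 - <<'E'
from h import *
c="top"; im,d=camera(c); p=camera_params(c);T=np.array(p["T"])
v,u=np.mgrid[:480,:640]
X=np.stack([(u-p["cx"])/p["fx"]*d,(v-p["cy"])/p["fy"]*d,d],-1)@T[:3,:3].T+T[:3,3]
big=cv2.resize(im[180:340,180:430],None,fx=3.2,fy=3.2,interpolation=cv2.INTER_CUBIC); cv2.imwrite("pics/crop.png",big)
for n in ["snap_pliers","spare_pliers"]:
  m=masks_of(c,n)[0]["region"]
  P=X[m&(d>0)&(X[...,2]>125)]
  q=P[:,:2]; mu=q.mean(0); U,S,V=np.linalg.svd(q-mu,full_matrices=False); a=V[0]*np.sign(V[0][0])
  t=(q-mu)@a
  print(n,mu,"yaw",np.arctan2(a[1],a[0]),t.min(),t.max(),"free end",mu+a*t.min(),"z",np.percentile(P[:,2],[5,50,95]))
  for lo in np.arange(t.min(),t.max(),20):
    k=(t>=lo)&(t<lo+20); print(P[k].mean(0).round(),k.sum())
# max height in path sector
r=np.hypot(X[...,0],X[...,1]); th=np.arctan2(X[...,1],X[...,0]); ok=(d>0)
for a in np.arange(-0.1,1.6,.1):
  k=ok&(th>a)&(th<a+.1)&(r>350)&(r<720); print(round(a,1),k.sum(),X[k][:,2].max().round() if k.any() else None)
E
```

```text
snap_pliers [556.13729639  98.30297897] yaw 0.32842865672781113 -71.16219294273148 107.39260518558375 free end [488.77869717  75.34918156] z [128.03847015 149.93256509 162.46406332]
[498.  79. 161.] 123
[517.  85. 158.] 119
[536.  92. 153.] 121
[555.  98. 149.] 124
[574. 104. 145.] 113
[593. 111. 138.] 70
[612. 117. 133.] 65
[630. 124. 129.] 57
[646. 129. 127.] 21
spare_pliers [ 565.82882716 -177.64329548] yaw 0.2030898268859788 -71.35413953948003 105.24425782500973 free end [ 495.94115457 -192.0351838 ] z [127.48256424 149.70369776 163.01181467]
[ 506. -190.  161.] 128
[ 525. -186.  158.] 130
[ 545. -182.  153.] 130
[ 564. -178.  149.] 126
[ 584. -174.  145.] 123
[ 603. -170.  138.] 71
[ 623. -166.  133.] 68
[ 643. -162.  129.] 64
[ 659. -159.  126.] 23
-0.1 3821 24.0
0.0 3826 25.0
0.1 4458 167.0
0.2 3691 140.0
0.3 3601 82.0
0.4 3907 8.0
0.5 3984 11.0
0.6 4769 95.0
0.7 5143 96.0
0.8 3941 96.0
0.9 4086 95.0
1.0 4191 95.0
1.1 4396 96.0
1.2 2500 94.0
1.3 645 7.0
1.4 0 None
1.5 0 None
```

View pics/crop.png

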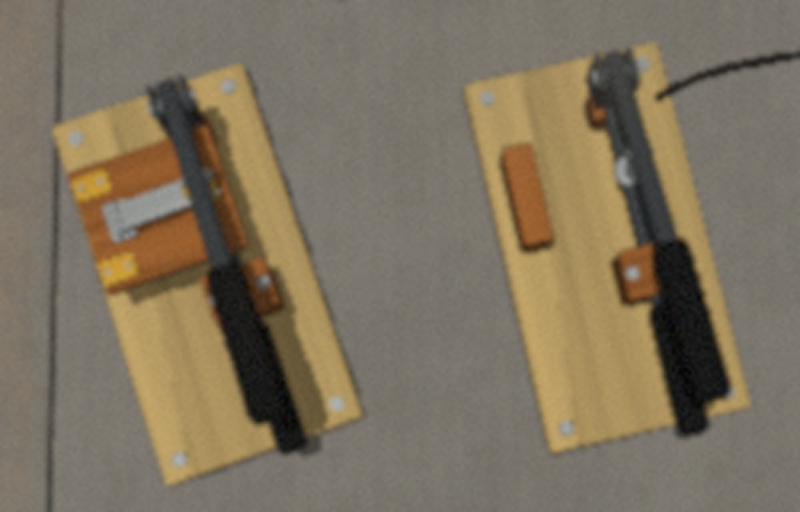

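Both pictures and the network agree: snap_grip is at about (523, 88, 157) with yaw 0.33. Now I'll compute the approach rows.

```bash
python3 - <<'E'
from h import *
from scipy.spatial.transform import Rotation as R
s=read_state(); M=R.from_euler("xyz",s["eef_rot"]); p=np.array(s["eef_pos"]); g=np.array([523,88,195.])
N=14; a=0.067
for i in range(N):
    l=M.inv().apply((g-p)/N); print([a,0,0]+(l/1000).round(3).tolist()+[1],end=",")
    M=M*R.from_rotvec([a,0,0])
E
```

```text
[0.067, 0, 0, 0.001, -0.034, -0.022, 1],[0.067, 0, 0, 0.001, -0.035, -0.02, 1],[0.067, 0, 0, 0.001, -0.037, -0.018, 1],[0.067, 0, 0, 0.001, -0.038, -0.015, 1],[0.067, 0, 0, 0.001, -0.039, -0.013, 1],[0.067, 0, 0, 0.001, -0.039, -0.01, 1],[0.067, 0, 0, 0.001, -0.04, -0.007, 1],[0.067, 0, 0, 0.001, -0.04, -0.005, 1],[0.067, 0, 0, 0.001, -0.04, -0.002, 1],[0.067, 0, 0, 0.001, -0.041, 0.001, 1],[0.067, 0, 0, 0.001, -0.04, 0.004, 1],[0.067, 0, 0, 0.001, -0.04, 0.006, 1],[0.067, 0, 0, 0.001, -0.04, 0.009, 1],[0.067, 0, 0, 0.001, -0.039, 0.012, 1],
```

Emit:
{"method": "play_rows", "body": {
  "motion": [0.067, 0, 0, 0, -0.034, -0.022, 1, 0.067, 0, 0, 0, -0.035, -0.02, 1, 0.067, 0, 0, 0, -0.037, -0.018, 1, 0.067, 0, 0, 0, -0.038, -0.015, 1, 0.067, 0, 0, 0, -0.039, -0.013, 1, 0.067, 0, 0, 0, -0.039, -0.01, 1, 0.067, 0, 0, 0, -0.04, -0.007, 1, 0.067, 0, 0, 0, -0.04, -0.005, 1, 0.067, 0, 0, 0, -0.04, -0.002, 1, 0.067, 0, 0, 0, -0.04, 0.001, 1, 0.067, 0, 0, 0, -0.04, 0.004, 1, 0.067, 0, 0, 0, -0.04, 0.006, 1, 0.067, 0, 0, 0, -0.04, 0.009, 1, 0, 0, 0, 0, 0, 0, 1],
  "newtons": 30
}}

```text
clock: 2.15
eef_pos: [502.8, 97.9, 206.3]
eef_rot: [0.045, 1.567, 0.412]
wrist_force: [0.4, 0.0, 1.0]
finger_gap: 0.4
```

```bash
python3 - <<'E'
from h import *
from scipy.spatial.transform import Rotation as R
s=read_state(); M=R.from_euler("xyz",s["eef_rot"]); p=np.array(s["eef_pos"])
print(M.as_matrix().round(3)); z=M.as_matrix()[:,2]; print("z yaw",np.arctan2(z[1],z[0]))
print(M.inv().apply(np.array([523,88,170])-p))
im,d=camera("scene"); cv2.imwrite("pics/s2.png",cv2.resize(im[120:340,120:420],None,fx=2.6,fy=2.6))
for r in place_of("scene","snap_grip"): print(r["conf"],w("scene",r["at"]).round(1))
E
```

```text
[[ 0.004 -0.359  0.933]
 [ 0.002  0.933  0.359]
 [-1.     0.     0.004]]
z yaw 0.3675717473722625
[ 36.3186028  -16.50346465  15.19027722]
0.92 [523.8  90.5 157.5]
```

View pics/s2.png

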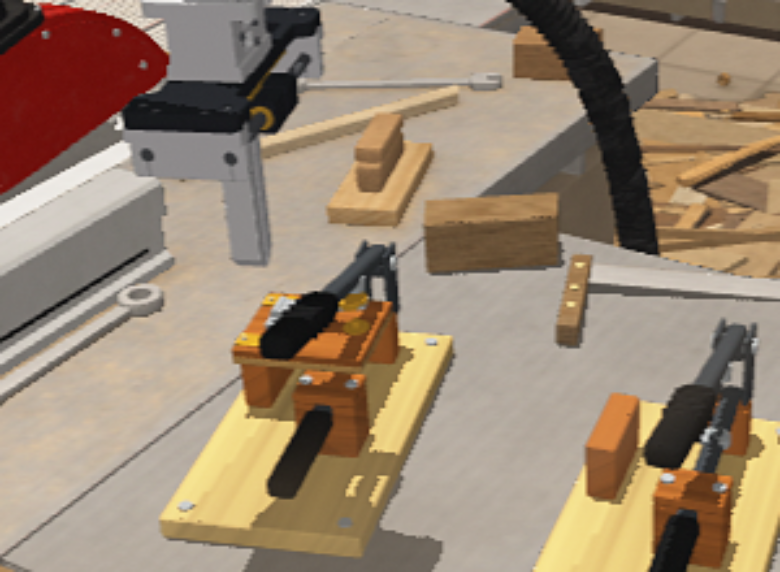

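The shut fingers (about (250, 260) in the crop) hang above and just behind the black grip (295, 320) of the pair with the case. Next I'll centre over the grip and stay above it.

Emit:
{"method": "play_rows", "body": {
  "motion": [0.02, 0, 0, 0, -0.01, 0.008, 1, 0.02, 0, 0, 0.012, -0.007, 0.007, 1, 0, 0, 0, 0.02, 0, 0, 1, 0, 0, 0, 0, 0, 0, 1]
}}

```text
clock: 2.65
eef_pos: [522.2, 92.1, 172.6]
eef_rot: [0.238, 1.566, 0.571]
wrist_force: [-0.9, 0.8, -0.7]
finger_gap: 0.4
```

```bash
python3 - <<'E'
from h import *
from scipy.spatial.transform import Rotation as R
s=read_state(); M=R.from_euler("xyz",s["eef_rot"]); p=np.array(s["eef_pos"])
z=M.as_matrix()[:,2]; print(p,"z yaw",np.arctan2(z[1],z[0]))
print(M.inv().apply(np.array([523,88,157])-p))
E
```

```text
[522.22649926  92.1305998  172.59786667] z yaw 0.333502800301594
[15.59016354 -4.17368868 -0.69334424]
```

Emit:
{"method": "play_rows", "body": {
  "motion": [0, 0, 0, 0.008, -0.003, 0, 1, 0, 0, 0, 0.008, 0, 0, 1, 0, 0, 0, 0.007, 0, -0.002, 1, 0, 0, 0, 0.007, 0, -0.002, 1, 0, 0, 0, 0, 0, 0, 1]
}}

```text
clock: 3.15
eef_pos: [520.5, 88.7, 141.7]
eef_rot: [0.053, 1.563, 0.388]
wrist_force: [-0.1, -0.3, 3.4]
finger_gap: 1.0
```

```bash
python3 - <<'E'
from h import *
im,d=camera("scene"); cv2.imwrite("pics/s3.png",cv2.resize(im[120:340,120:420],None,fx=2.6,fy=2.6))
E
```

```text
(no output)
```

View pics/s3.png

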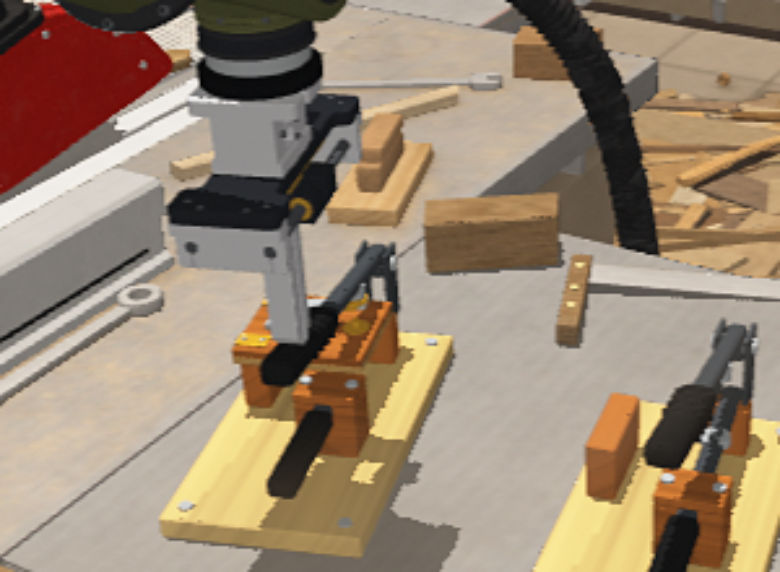

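The fingers sit on the black grip at about (285, 340) in the crop. The handle is down about 15 mm at 3.4 N, as expected for the free travel. I'll press on.

Emit:
{"method": "play_rows", "body": {
  "motion": [0, 0, 0, 0.005, 0, -0.0015, 1, 0, 0, 0, 0.005, 0, -0.0015, 1, 0, 0, 0, 0, 0, 0, 1]
}}

```text
clock: 3.5
eef_pos: [519.0, 88.2, 133.9]
eef_rot: [-0.012, 1.558, 0.322]
wrist_force: [-0.7, 0.0, 3.9]
finger_gap: 0.5
```

Emit:
{"method": "play_rows", "body": {
  "motion": [0, 0, 0, 0.005, 0, -0.0015, 1, 0, 0, 0, 0.005, 0, -0.0015, 1, 0, 0, 0, 0, 0, 0, 1]
}}

```text
clock: 3.8
eef_pos: [516.9, 87.3, 124.4]
eef_rot: [-0.041, 1.556, 0.294]
wrist_force: [-0.1, 0.1, 3.3]
finger_gap: 0.6
```

Emit:
{"method": "play_rows", "body": {
  "motion": [0, 0, 0, 0.005, 0, -0.0015, 1, 0, 0, 0, 0, 0, 0, 1]
}}

```text
clock: 4.0
eef_pos: [515.6, 86.9, 119.3]
eef_rot: [-0.047, 1.556, 0.288]
wrist_force: [-1.6, 0.1, 3.6]
finger_gap: 0.4
```

```bash
python3 - <<'E'
from h import *
im,d=camera("scene"); cv2.imwrite("pics/s4.png",cv2.resize(im[180:300,190:310],None,fx=5,fy=5,interpolation=cv2.INTER_CUBIC))
for i in range(2): print(read_state()["wrist_force"]); camera("top")
E
```

```text
[-1.26305984 -0.49877633  3.90706333]
[-0.47436982 -0.35397184  4.7264841 ]
```

View pics/s4.png

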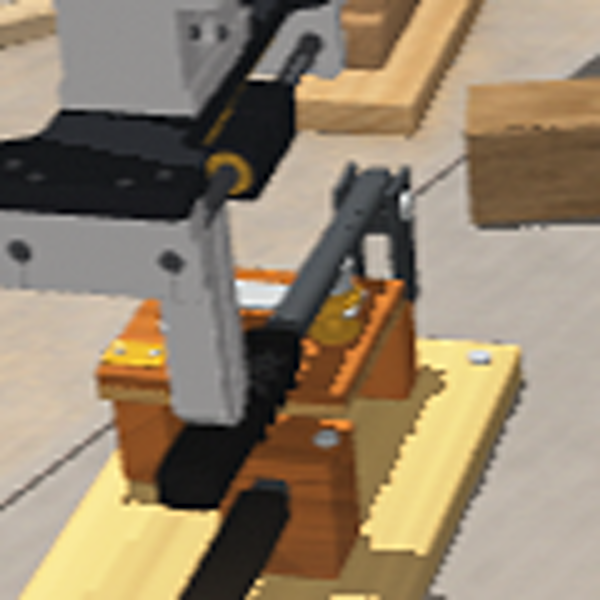

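The grip is clearly down, with the fingers still on it (about (205, 420)). I'll press a bit deeper, near the stop, to make sure of the click.

Emit:
{"method": "play_rows", "body": {
  "motion": [0, 0, 0, 0.003, 0, -0.001, 1, 0, 0, 0, 0.002, 0, 0, 1, 0, 0, 0, 0, 0, 0, 1]
}}

```text
clock: 4.45
eef_pos: [515.0, 86.6, 114.7]
eef_rot: [-0.052, 1.555, 0.283]
wrist_force: [0.1, 1.2, 3.9]
finger_gap: 0.7
```

```bash
python3 - <<'E'
from h import *
for i in range(3): print(read_state()["wrist_force"],read_state()["eef_pos"]); camera("top")
E
```

```text
[0.10709029 1.17841386 3.88853495] [514.97214809  86.58120287 114.69223533]
[1.72423519 0.03025172 4.56519059] [515.01303974  86.59267912 114.82612572]
[-0.44393707  0.19371199  4.54259889] [515.00280971  86.59010356 114.8928992 ]
```

Emit:
{"method": "play_rows", "body": {
  "motion": [0, 0, 0, -0.01, 0, 0.003, 1, 0, 0, 0, -0.01, 0, 0.003, 1, 0, 0, 0, -0.012, 0, 0.003, 1, 0, 0, 0, -0.012, 0, 0.002, 1, 0, 0, 0, -0.015, 0, 0, 1, 0, 0, 0, -0.03, 0, 0, 1, 0, 0, 0, -0.03, 0, 0, 1, 0, 0, 0, -0.03, 0.03, 0, 1, 0, 0, 0, -0.03, 0.04, 0, 1, 0, 0, 0, 0, 0.04, 0, 1, 0, 0, 0, 0, 0.04, 0, 1, 0, 0, 0, 0, 0.04, 0, 1, 0, 0, 0, 0, 0, 0, 1]
}}

```text
clock: 5.9
eef_pos: [458.0, 275.1, 309.8]
eef_rot: [0.092, 1.555, 0.423]
wrist_force: [0.8, -0.4, 0.4]
finger_gap: 0.7
```

```bash
python3 - <<'E'
from h import *
im,d=camera("scene"); cv2.imwrite("pics/s5.png",cv2.resize(im[180:300,190:310],None,fx=5,fy=5,interpolation=cv2.INTER_CUBIC))
for r in place_of("scene","snap_grip"): print(r["conf"],w("scene",r["at"]).round(1))
c="top"; im,d=camera(c); cv2.imwrite("pics/t5.png",cv2.resize(im[180:340,180:430],None,fx=3.2,fy=3.2))
p=camera_params(c);T=np.array(p["T"]); v,u=np.mgrid[:480,:640]
X=np.stack([(u-p["cx"])/p["fx"]*d,(v-p["cy"])/p["fy"]*d,d],-1)@T[:3,:3].T+T[:3,3]
for n in ["snap_pliers","spare_pliers"]:
  m=masks_of(c,n); 
  if m:
    m=m[0]["region"]; P=X[m&(d>0)]; print(n,np.percentile(P[:,2],[5,50,95]),P.mean(0))
print(read_state()["wrist_force"])
E
```

```text
0.7 [528.2  86.3 157.4]
snap_pliers [109.62201499 145.33952276 162.42083373] [580.63230565 107.0463626  138.82060713]
spare_pliers [113.05051462 145.91952117 162.327204  ] [ 591.73524162 -172.45766822  140.55752732]
[ 0.42573264  0.2336812  -0.38963679]
```

View pics/s5.png

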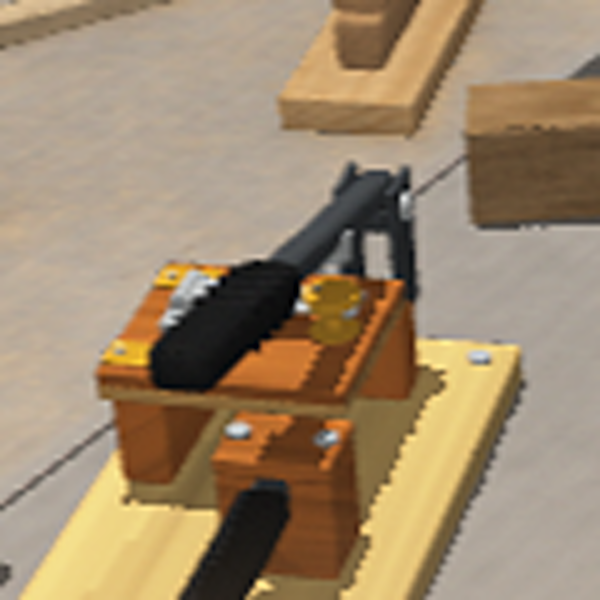

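View pics/t5.png

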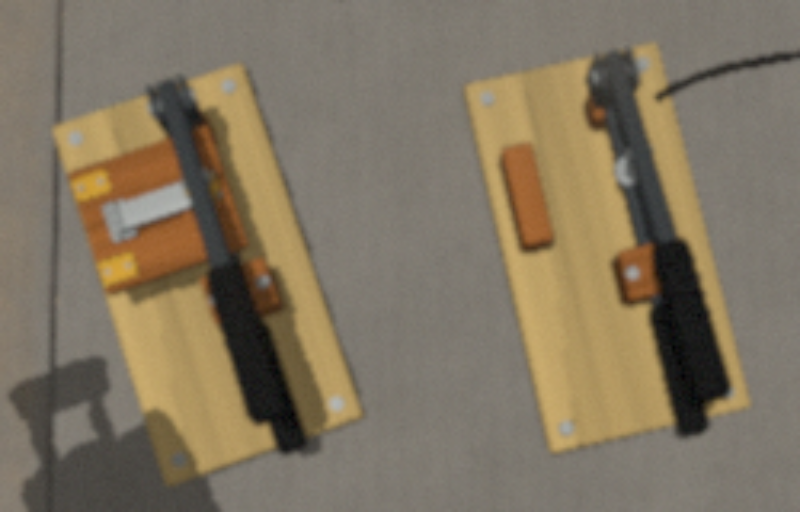

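The handle is back up. Whether the cap (brass, about (333, 300) in the crop) is shut isn't clear yet, so I'll compare it with the first picture.

```bash
python3 - <<'E'
from h import *
a=cv2.imread("pics/scene1.png"); b,_=camera("scene")
L=[cv2.resize(i[222:262,218:278],None,fx=6.5,fy=6.5,interpolation=cv2.INTER_CUBIC) for i in (a,b)]
t0=cv2.imread("pics/top1.png"); t1,d=camera("top")
M=[cv2.resize(i[225:265,200:260],None,fx=6.5,fy=6.5,interpolation=cv2.INTER_CUBIC) for i in (t0,t1)]
cv2.imwrite("pics/cmp.png",np.vstack([np.hstack(L),np.hstack(M)]))
print(read_state()["clock"])
E
```

```text
6.25
```

View pics/cmp.png

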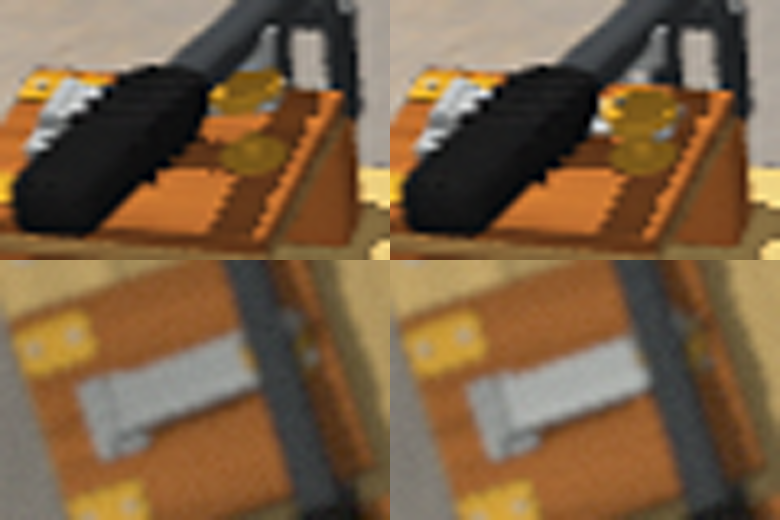

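```bash
python3 - <<'E'
from h import *
p=camera_params("scene");T=np.array(p["T"]);Ti=np.linalg.inv(T)
def pr(x):
    q=(Ti@np.r_[x,1])[:3]; return np.array([p["fx"]*q[0]/q[2]+p["cx"],p["fy"]*q[1]/q[2]+p["cy"]])
for z in (75,85,95,105): print(z,pr([610,115,z]))
v,u=np.mgrid[:480,:640]
for k in range(2):
  im,d=camera("scene")
  X=np.stack([(u-p["cx"])/p["fx"]*d,(v-p["cy"])/p["fy"]*d,d],-1)@T[:3,:3].T+T[:3,3]
  for r in range(232,250,1): print(r,[tuple(X[r,c].round(0).astype(int)) for c in (254,257,260)])
  break
print([ (r["conf"],r["region"].sum(),[x.mean().round(1) for x in np.nonzero(r["region"])]) for r in masks_of("scene","stud_tab")])
E
```

```text
75 [251.86279436 255.28579885]
85 [251.43291977 250.79586453]
95 [250.99939294 246.26778336]
105 [250.56216711 241.70106711]
232 [(np.int64(639), np.int64(127), np.int64(108)), (np.int64(642), np.int64(122), np.int64(108)), (np.int64(699), np.int64(158), np.int64(70))]
233 [(np.int64(790), np.int64(245), np.int64(-1)), (np.int64(683), np.int64(154), np.int64(77)), (np.int64(693), np.int64(154), np.int64(72))]
234 [(np.int64(785), np.int64(240), np.int64(1)), (np.int64(790), np.int64(236), np.int64(-1)), (np.int64(692), np.int64(153), np.int64(70))]
235 [(np.int64(676), np.int64(156), np.int64(75)), (np.int64(656), np.int64(133), np.int64(92)), (np.int64(681), np.int64(145), np.int64(76))]
236 [(np.int64(648), np.int64(135), np.int64(93)), (np.int64(652), np.int64(131), np.int64(92)), (np.int64(652), np.int64(124), np.int64(94))]
237 [(np.int64(645), np.int64(133), np.int64(93)), (np.int64(645), np.int64(126), np.int64(94)), (np.int64(650), np.int64(122), np.int64(93))]
238 [(np.int64(640), np.int64(129), np.int64(94)), (np.int64(645), np.int64(126), np.int64(92)), (np.int64(647), np.
[... 962 characters left out ...]
24), np.int64(79)), (np.int64(649), np.int64(123), np.int64(75))]
246 [(np.int64(641), np.int64(132), np.int64(75)), (np.int64(642), np.int64(125), np.int64(76)), (np.int64(645), np.int64(121), np.int64(75))]
247 [(np.int64(636), np.int64(128), np.int64(76)), (np.int64(639), np.int64(123), np.int64(76)), (np.int64(643), np.int64(119), np.int64(75))]
248 [(np.int64(639), np.int64(131), np.int64(72)), (np.int64(637), np.int64(122), np.int64(75)), (np.int64(641), np.int64(118), np.int64(74))]
249 [(np.int64(634), np.int64(127), np.int64(73)), (np.int64(634), np.int64(120), np.int64(74)), (np.int64(636), np.int64(114), np.int64(75))]
[(0.5, np.int64(129), [np.float64(238.7), np.float64(247.0)])]
```

The cap dropped about 3 px, which is about 7 mm, and now sits level. The tab only rests open or shut, so it is shut. The handle top is back at 157 mm and the arm is clear of everything.

```bash
python3 -c "
from h import *
print(read_state()['wrist_force']); print(sign_off())"
```

```text
[-0.45555813 -0.63414872  0.08942361]
the job is handed in; nothing more can be done
None
```

I pressed the upper handle of the pliers with the case about 42 mm with shut fingers, let it spring back, moved clear and handed the job in after a little over 6 s. The hand-in gives no verdict, so these are my own checks.

- **Stud:** in the before and after pictures, the brass cap is about 7 mm lower and sits level. It stayed down after release, so the stud looks shut. My only check on the click was these pictures. The force readings between steps stayed at about 3–5 N and never showed the expected 7 N peak, probably because I only sampled them at the end of each move.
- **Pressed pliers:** the handle is back up, with the grip top measured at 157 mm, its open height.
- **Empty pliers:** I never touched them, and their handle height is unchanged.
- **Robot:** the arm is well clear, and the wrist force was about 0 N at hand-in.

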